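Find the reel's heavy side on the film rewinder and hold it down

TASK

The closed film reel on the crank rewinder is heavier on one side, which cannot be seen: take the crank by its wooden handle and turn it round slowly, by at least half a turn, to feel where the reel is heavy. Then bring the heavy side to the bottom, straight below the spindle, and finish while still gripping the handle and holding it still, so that the drag brake can be taken off without the reel running away. Leave the loose things on the desk where they are.

Things in the scene. Friction and masses are not known exactly. Their poses are not given: they have to be found in the camera images.
- rewinder: Crank rewinder: sage-green cast stand fixed to the desk (base 150 x 110 mm, 231 mm high without reel), left or right of the middle, turned up to 0.25 rad. The other, similar stand has an empty spoked aluminium reel and no crank: not part of the job. Origin under the column at desk height; x runs along the spindle from the crank (robot side) to the reel, y left, z up.
- spindle (a point): Point on the horizontal spindle axis, 200 mm above the desk, in the middle of the rewinder's bearing housing (56 mm diameter). Axes as the rewinder's: x along the spindle from crank to reel, y to the left seen from the robot, z up.
- reel_centre (a point): Centre of the closed reel (250 mm diameter, 42 mm wide, olive sides, dark band), on the spindle axis 76 mm along +x of spindle; it turns with the crank as one piece. The heavy side is hidden, differs each time and has nothing to do with crank, label or clasp. Its pull on the spindle is greatest, 0.38 to 0.51 N m (4.5 to 6 N at the handle), when it is level with the spindle.
- grip (a point): Where to grip the crank handle, on its axis: a dark wooden sleeve, a round bar 22 mm in diameter and 92 mm long, parallel to the spindle, pointing to the robot. The point is 85 mm from the spindle axis, 122 mm along -x of spindle. Behind it (towards the reel) the crank arm's front is 64 mm away, the hub's end 56 mm; the handle's free end is 34 mm in front.
- feed_stand: Not part of the job, an obstacle: the similar green stand on the other side of the desk's middle, with an empty spoked aluminium reel 250 mm in diameter (top 325 mm above the desk) and no crank. Fixed. Origin under its column at desk height, axes as the rewinder's.
- crank (a joint): Angle of crank and reel together, rad, no end stops. 0: handle straight above the spindle; grows clockwise seen from the robot (top, robot's right, bottom, left). A drag brake resists with a steady 0.55 N m either way (6.5 N at the handle), more than the heavy side's pull, so the reel stays wherever it is left. The crank itself is balanced by a counterweight.
- sleeve: The wooden sleeve of the crank handle. It spins freely on its pin, so a gripper can keep its own orientation all the way round. Origin on its axis at the end next to the crank arm, 58 mm along +x of grip; x axis along the spindle towards the reel; it turns about x.
- pen_cup: Bystander: black pen cup, 68 mm in diameter, 100 mm high, with pens up to 160 mm high. Origin at the centre of its underside.
- loupe: Bystander: black magnifying loupe with a clear foot, 44 mm in diameter, 42 mm high. Origin at the centre of its underside.
- core_yellow: Bystander: yellow plastic film core, a ring 50 mm in diameter, 34 mm high, lying flat. Origin at the centre of its underside.
- core_black: Bystander: black plastic film core, same size as the yellow one.
- tape_roll: Bystander: clear ring of splicing tape, 84 mm in diameter, 22 mm high, lying flat. Origin at the centre of its underside.
- small_can: Bystander: small flat film can with a red label, 104 mm in diameter, 22 mm high. Origin at the centre of its underside.
- cement: Bystander: small white bottle with a red cap, 42 mm in diameter, 75 mm high. Origin at the centre of its underside.

How it is judged:
On the way:
1. the crank has been turned by about half a turn from where it stood (distance of grip from where it was at the start of the episode above 0.167 m).
At the end, for the whole second after the job is handed in: The heavy side of the reel points straight down from the spindle to within 20 degrees, the reel stands still (under 0.1 rad/s) and the fingers still grip the wooden handle (more than 2 N) (z of lump_c0 in the frame of spindle below -0.0846 m and contact force between the fingers and sleeve above 2 N and velocity of joint crank between -0.1 and 0.1 rad/s); the arm keeps its last pose, push and grip.
It fails at once if the reel is whirled round (faster than 6 rad/s, about a turn per second) (velocity of joint crank above 6 rad/s or velocity of joint crank below -6 rad/s).
It fails at once if one of the other things on the desk is moved by more than 25 mm (distance of any of pen_cup, loupe, core_yellow, core_black, tape_roll, small_can, cement from where it was at the start of the episode above 0.025 m).
It also fails if it takes over 64 s, if anything falls off the work surface, if the arm or the gripper's body presses on something with over 40 N, if the wrist force passes 120 N, or if a joint passes its speed limit or range.

ROBOT

A 6-joint arm with a two-finger parallel gripper is mounted at the origin on the work surface. World frame = base frame: x ahead of the robot, y to its left, z up, the work surface at z = 0. Lengths are in m, angles in rad, forces in N, time in s.
With the tool pointing down it reaches from about 0.25 to 0.725 m from the base axis. Payload 4 kg.
Tool frame: the origin (TCP) lies midway between the tips of the shut fingers; the grasp point (between the pads) lies grip_point_offset behind it (grip_point_offset is the distance from the TCP to the grasp point, in m); z points along the fingers, y is the line along which they close (so a half turn about z gives the same grasp; the last joint's range is limited). The gripper opens to 85 mm and grips with 20 to 120 N. Pads are 22 mm wide; open, the fingers measure 114 mm over their backs; the gripper's body (76 mm by 85 mm) begins 54 mm behind the grasp point. The pads swing forward as they close: fully open they stand 13 mm farther back than shut.
Start: joints at [0, 0.241, 0.005, 1.335, 0, 1.571], TCP at [0.5, -0, 0.231] pointing down, gripper open.
Joint ranges: [-2.72, 2.72], [-1.05, 1.87], [-1.09, 1.28], [-1.99, 2.15], [-1.42, 1.44], [-3.14, 3.14]. Speed limits (rad/s): [2.79, 2.79, 3.14, 3.14, 3.14, 3.14].

INTERFACE

Orientations are given as a unit quaternion [x, y, z, w].
In Python, from workcell import * gives the robot as it stands. The module is installed in compiled form; this text tells all that it offers.
- The arm moves only by the tool arm_command, never from a script. Its arguments are lists of equal length, an entry for each row: "slide": the shift along the tool's x, y, z in cm, a list of three; "spin": the turn about the tool's z in degrees. A call has exactly 5 rows; each row is the pose to reach, as a shift and turn from the pose commanded when the call began, along the tool's axes at that moment; what a row does not reach only later rows make up. A row lasts 1/8 s, in which the tool goes at most 62.5 mm and 10.7 degrees, less where a joint would pass 70% of its speed; a pose out of reach is approached as far as the arm can. A call with a gripper value outside its range is refused whole. "jaw" is the finger opening in cm, from 0 to 8.54, set as the call begins (left out, the last holds). The fingers move at their own pace and stop on an object; the grip force is fixed at half the most. Time passes only in rows, so rows that repeat a pose let the fingers close, or fill a call up. It gives the time, the measured TCP pose, the force, the opening and the grip force at its end, in the units of the state.
- get_obs(): the state, without advancing time (a new reading comes with each control period).
- camera(name): name is "scene" or "side" or "wrist"; returns a dict with "pixels" (480x640x3 uint8, red, green, blue), "range_z" (480x640 float32, m along the optical axis (not along the pixel's ray), 0 where there is no reading), "intrinsics" (3x3 intrinsics, pixels), "rvec" (rotation vector, rad) and "tvec" (3), from world to camera coordinates, as OpenCV has them. Camera axes: x right, y down, z forward; pixel columns grow to the right and rows downward; lengths in m; the calibration is good to about 2 mm. A picture is of the moment at which its call begins.
- job_done(): hands the job in; it is judged then, once.
Trained networks look in a picture, given as the dict that the camera call returned (one of the last four; its "shot" number tells which), for a name from the list of things; names that differ only in an ending like _2 or _b are one class to them, and where a whole thing is asked for, a point or a joint stands for the part that bears it (a point fixed in the world has none). Each returns a list of dicts, best first, with "confidence" (0 to 1); they miss things now and then, are a little off and sometimes report something else, mostly with a low value. They report only what shows in the picture. A call takes as long as a camera call.
- recognise(picture, thing): "centre" ([column, row] in pixels, amid what is visible of it).
- landmark_of(picture, thing): "centre" ([column, row] in pixels: a listed point, or the origin of a listed thing).
The state is a dict: "clock": time; "joint_pos": joint angles; "joint_vel": joint speeds; "tau": joint torques, N m; "eef_pos": TCP position; "tool_rot": TCP orientation; "ft_force": force on the tool from outside, world axes, zero at the start; "ft_torque": the same for the moment, N m; "grip_width": finger opening in m; "grasp_force": force on a finger pad.
Only numpy, scipy, OpenCV 4.12 (cv2) and the standard library are available. Lean on these libraries where they do the work, as an engineer would, in place of code of your own. Each camera call takes 0.05 s, during which the arm holds its last target. There are 200 camera calls.

## Working session

There is one attempt and no reset: what is moved stays moved. The work goes in short steps, Python scripts to look and compute and a tool call to move; the robot and the scene stay as the last step left them, time stands still between calls to the robot, and variables do not carry over. Pictures are saved under pics/ and viewed, at most 10 in all, crops included, and the job is handed in when it is done.

Besides the shell and the picture viewer there is one more tool, called after ">>>" as name([rows], argument=value, ...), one row to a line, values as JSON. arm_command: Moves the arm, as the interface text tells. Its arguments: {"type":"object","properties":{"slide":{"type":"array","items":{"type":"array","items":{"type":"number"}}},"spin":{"type":"array","items":{"type":"number"}},"jaw":{"type":"number"}},"required":["slide","spin"]}

```bash
mkdir -p pics; cat > h.py <<'E'
from workcell import *
import numpy as np, cv2
from scipy.spatial.transform import Rotation as R
def back(p,uv,win=2):
    u,v=int(round(uv[0])),int(round(uv[1])); K=p["intrinsics"]
    z=p["range_z"][max(0,v-win):v+win+1,max(0,u-win):u+win+1]; z=z[z>0]
    if len(z)==0: return None
    z=np.median(z); c=np.linalg.inv(K)@[uv[0],uv[1],1]*z
    return R.from_rotvec(np.ravel(p["rvec"])).inv().apply(c-np.ravel(p["tvec"]))
def tri(l):
    A=np.zeros((3,3));b=np.zeros(3)
    for p,uv in l:
        r=R.from_rotvec(np.ravel(p["rvec"])).inv(); o=r.apply(-np.ravel(p["tvec"]))
        d=r.apply(np.linalg.inv(p["intrinsics"])@[uv[0],uv[1],1]); d/=np.linalg.norm(d)
        M=np.eye(3)-np.outer(d,d);A+=M;b+=M@o
    x=np.linalg.solve(A,b)
    return x
def save(p,n): cv2.imwrite("pics/"+n,p["pixels"][:,:,::-1])
E
python3 - <<'E'
from h import *
np.set_printoptions(precision=4,suppress=True)
ps={n:camera(n) for n in("scene","side")}
for n,p in ps.items(): save(p,n+"0.png")
L={}
for t in["spindle","grip","reel_centre","sleeve","rewinder","feed_stand"]:
    for n,p in ps.items():
        r=landmark_of(p,t)
        for q in r[:2]: print(t,n,np.array(q["centre"]),round(q["confidence"],2),back(p,q["centre"]))
        if r:L[t,n]=r[0]["centre"]
    if (t,"scene") in L and (t,"side") in L: print("  tri",tri([(ps[n],L[t,n]) for n in ps]))
for t in["pen_cup","loupe","core_yellow","core_black","tape_roll","small_can","cement"]:
    for n,p in ps.items():
        for q in recognise(p,t)[:1]: print(t,n,np.array(q["centre"]),round(q["confidence"],2),back(p,q["centre"]))
o=get_obs();print(o["tool_rot"],o["clock"],[k for k in o], R.from_quat(o["tool_rot"]).as_matrix())
E
```

```text
spindle scene [403.7 212.3] 0.71 [0.7055 0.1378 0.3079]
spindle scene [423.4 194.1] 0.47 [0.6977 0.2232 0.3188]
grip scene [367.4 177.2] 0.91 [0.5066 0.1844 0.2723]
grip scene [339.8 221.1] 0.66 [0.4208 0.1488 0.0277]
grip side [279.1 249.9] 0.97 [0.5058 0.2017 0.2808]
  tri [0.5094 0.1903 0.2707]
reel_centre scene [412.7 225.2] 0.77 [0.7247 0.1621 0.2529]
reel_centre side [226.4 235. ] 0.63 [0.6703 0.2185 0.2367]
  tri [0.6987 0.1979 0.2057]
sleeve scene [377.8 188.9] 0.53 [0.5637 0.1745 0.271 ]
sleeve side [267.8 238.5] 0.8 [0.5512 0.1921 0.28  ]
sleeve side [164.  370.6] 0.4 [0.6215 0.4835 0.0203]
  tri [0.5616 0.1804 0.2658]
rewinder scene [393.3 252.3] 0.91 [0.7109 0.108  0.1601]
rewinder scene [300.5 254.6] 0.73 [ 0.6093 -0.1563  0.2637]
rewinder side [247.8 302. ] 0.75 [0.6169 0.2264 0.0408]
rewinder side [398.8 272.3] 0.45 [ 0.3971 -0.1416  0.017 ]
  tri [0.6337 0.2075 0.0108]
feed_stand scene [270.3 320.1] 0.76 [ 0.6017 -0.2755  0.0468]
feed_stand side [371.5 227.2] 0.7 [ 0.5633 -0.2302  0.0321]
  tri [ 0.5796 -0.2601  0.0039]
pen_cup scene [208.5 351.4] 0.89 [ 0.6068 -0.479
[... 201 characters left out ...]
250.9] 0.55 [ 0.448  -0.0343  0.0354]
core_black scene [264.1 263. ] 0.5 [ 0.4025 -0.1574  0.0284]
core_black side [402.1 265.4] 0.83 [ 0.4061 -0.171   0.0164]
tape_roll scene [176.6 346. ] 0.85 [ 0.4707 -0.5244  0.0019]
tape_roll side [228.6 251.3] 0.71 [0.6426 0.2387 0.2153]
small_can scene [419.3 189.2] 0.62 [0.4854 0.4726 0.0239]
small_can side [199.4 407.2] 0.83 [0.4852 0.486  0.0231]
cement scene [454.8 206. ] 0.4 [0.6452 0.4755 0.0603]
cement side [164.  361.2] 0.57 [0.6232 0.475  0.0476]
[0.7071 0.7071 0.     0.    ] 1.4 ['clock', 'joint_pos', 'joint_vel', 'tau', 'eef_pos', 'tool_rot', 'ft_force', 'ft_torque', 'grasp_force', 'grip_width'] [[ 0.  1.  0.]
 [ 1. -0. -0.]
 [-0.  0. -1.]]
```

View images.

View pics/scene0.png

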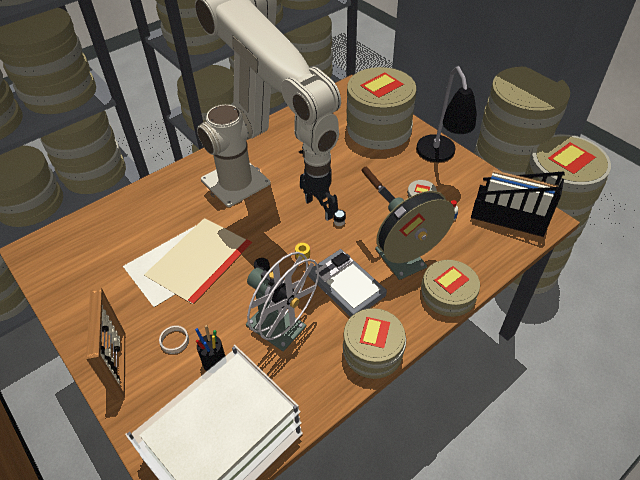

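View pics/side0.png

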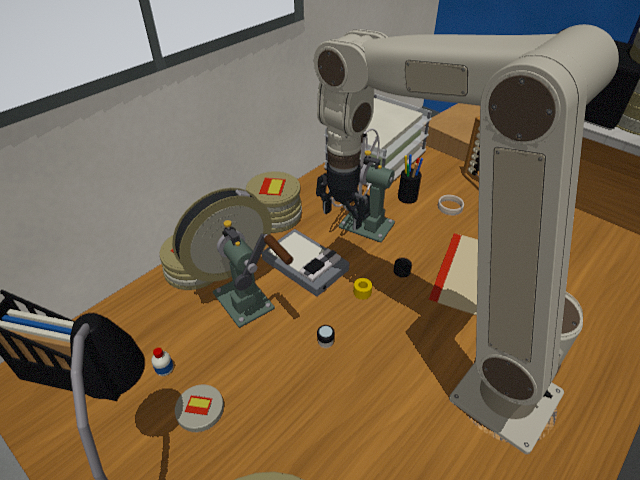

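The scene picture shows the closed reel around (415,232), with the handle at (378,185). In the side picture the handle is around (278,248) and the feed stand is well clear on the right. Next I'll fit the reel plane and the handle axis from depth.

```bash
python3 - <<'E'
from h import *
np.set_printoptions(precision=4,suppress=True)
for n in("scene","side"):
    p=camera(n); z=p["range_z"]; v,u=np.nonzero(z>0); d=z[v,u]
    c=(np.linalg.inv(p["intrinsics"])@np.array([u,v,np.ones_like(u)]))*d
    X=R.from_rotvec(np.ravel(p["rvec"])).inv().apply(c.T-np.ravel(p["tvec"])); C=p["pixels"][v,u].astype(int)
    # wood handle
    m=(abs(X-[.52,.19,.27])<[.09,.05,.05]).all(1); col=C[:,0]-C[:,2]>25
    H=X[m&col]; 
    if len(H)>10:
        cc=H.mean(0); w=np.linalg.svd(H-cc)[2][0]; w*=np.sign(w[0]); t=(H-cc)@w
        print(n,"handle",len(H),cc,w,t.min(),t.max(),cc+w*t.min(),cc+w*t.max())
    # reel plane
    m=(abs(X-[.70,.2,.23])<[.09,.16,.11]).all(1); P=X[m]
    rng=np.random.default_rng(0);best=0
    for _ in range(500):
        a=P[rng.choice(len(P),3,False)]; nn=np.cross(a[1]-a[0],a[2]-a[0]);l=np.linalg.norm(nn)
        if l<1e-6: continue
        nn/=l
        if abs(nn[2])>.15: continue
        s=abs((P-a[0])@nn)<.003
        if s.sum()>best: best=s.sum();B=s
    Q=P[B];cc=Q.mean(0);nn=np.linalg.svd(Q-cc,full_matrices=False)[2][2];nn*=np.sign(nn[0])
    print(n,"plane",best,cc,nn,"yaw",np.arctan2(nn[1],nn[0]))
    q=cc-np.c_[Q-cc]@np.zeros(3) if 0 else cc
    e=np.array([-nn[1],nn[0],0]);e/=np.linalg.norm(e);uv=np.c_[(Q-cc)@e,Q[:,2]]
    (cx,cz),r=cv2.minEnclosingCircle(uv[(abs(uv[:,0])<.2)].astype(np.float32))
    print("  circle",cc+e*cx,"z",cz,"r",r)
E
```

```text
scene handle 149 [0.5185 0.1883 0.2806] [ 0.978  -0.2083 -0.0093] -0.050776200339240594 0.05234997327631962 [0.4688 0.1989 0.281 ] [0.5697 0.1774 0.2801]
scene plane 2034 [0.7278 0.1913 0.2205] [ 0.9792 -0.203   0.0002] yaw -0.2044173253155724
  circle [0.7288 0.1966 0.2205] z 0.20540538430213928 r 0.12844860553741455
side handle 314 [0.514  0.1988 0.2784] [ 0.9777 -0.2096  0.0136] -0.04362642886082296 0.056780977649910004 [0.4714 0.208  0.2778] [0.5695 0.1869 0.2791]
side plane 3875 [0.691  0.2166 0.231 ] [ 0.9784 -0.2068 -0.0022] yaw -0.2083371782871921
  circle [0.6884 0.2043 0.231 ] z 0.20221824944019318 r 0.1258687973022461
```

>>> arm_command([
  [0, 0, -6],
  [0, 0, -11],
  [6, 0, -13],
  [12, 0, -13],
  [18, 0.2, -13],
], spin=[-10.5, -21, -31.5, -42, -52.5], jaw=8.5)

```text
clock: 2.12
eef_pos: [0.5021, 0.1815, 0.362]
tool_rot: [0.319, 0.948, 0.0, 0.001]
ft_force: [1.2, 0.6, 0.4]
grip_width: 0.0848
grasp_force: 0.0
```

>>> arm_command([
  [0, 0, 0],
  [0, 0, 0],
  [0, 0, 0],
  [0, 0, 0],
  [0, 0, 0],
], spin=[-10, -20, -25.7, -25.7, -25.7])

```text
clock: 2.75
eef_pos: [0.502, 0.1799, 0.3613]
tool_rot: [0.104, 0.995, -0.0, -0.0]
ft_force: [1.6, 0.2, 0.2]
grip_width: 0.0853
grasp_force: 0.0
```

```bash
python3 - <<'E'
from h import *
np.set_printoptions(precision=4,suppress=True)
o=get_obs();T=R.from_quat(o["tool_rot"]).as_matrix();print(o["eef_pos"],o["joint_pos"],o["clock"],grip_point_offset,o["ft_force"]);print(T)
p=camera("wrist");save(p,"w1.png")
for t in("grip","sleeve"):
    for q in landmark_of(p,t)[:2]: print(t,q,back(p,q["centre"]))
K=p["intrinsics"];rv=np.ravel(p["rvec"]);tv=np.ravel(p["tvec"])
z=p["range_z"]; v,u=np.nonzero(z>0); d=z[v,u]
X=R.from_rotvec(rv).inv().apply(((np.linalg.inv(K)@np.array([u,v,np.ones_like(u)]))*d).T-tv); C=p["pixels"][v,u].astype(int)
m=(abs(X-[.52,.19,.27])<[.09,.05,.035]).all(1)&(C[:,0]-C[:,2]>20);H=X[m];cc=H.mean(0)
dd=np.array([.9788,-.2047,0]);e=np.array([.2047,.9788,0]);t=H@e
print(len(H),cc,"lat range",np.percentile(t,[1,50,99])-np.array([.5148,.241,0])@e,"ztop",np.percentile(H[:,2],[50,98]),"along",np.percentile(H@dd,[1,99])-np.array([.5148,.241,0])@dd)
w=np.linalg.svd(H-cc,full_matrices=False)[2][0];print(w)
E
```

```text
[0.502  0.1799 0.3613] [ 0.3442  0.2996  0.4179  1.6892 -0.      0.5516] 2.75 0.0187 [1.6007 0.2223 0.2328]
[[-0.9786  0.206  -0.    ]
 [ 0.206   0.9786 -0.    ]
 [ 0.     -0.     -1.    ]]
grip {'centre': [348.3, 242.0], 'confidence': 0.94} [0.5022 0.1956 0.2824]
grip {'centre': [393.6, 353.6], 'confidence': 0.61} [0.6148 0.2126 0.2271]
sleeve {'centre': [344.0, 332.3], 'confidence': 0.68} [0.5571 0.1825 0.2822]
5530 [0.5132 0.1937 0.2801] lat range [-0.0565 -0.0468 -0.0358] ztop [0.2809 0.2832] along [-0.0331  0.0564]
[ 0.9786 -0.2054  0.0152]
```

View pics/w1.png

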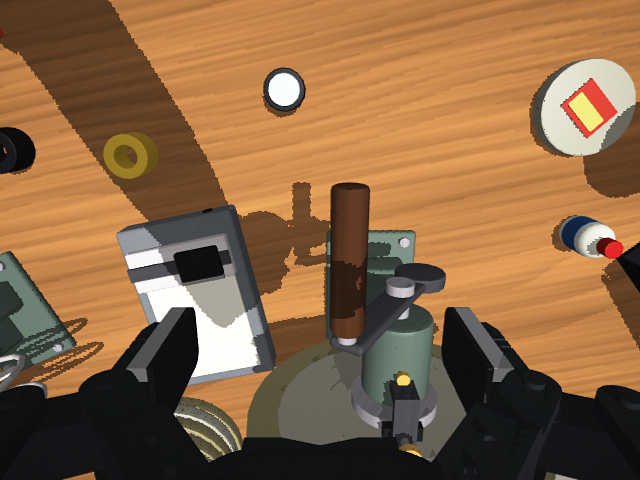

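>>> arm_command([
  [0.3, 1.6, 2],
  [0.3, 1.6, 6],
  [0.3, 1.6, 9],
  [0.3, 1.6, 10.9],
  [0.3, 1.6, 10.9],
], spin=[0, 0, 0, 0, 0])

```text
clock: 3.52
eef_pos: [0.5013, 0.1958, 0.2507]
tool_rot: [0.103, 0.995, -0.001, -0.002]
ft_force: [-0.8, 0.4, -0.1]
grip_width: 0.0848
grasp_force: 0.0
```

>>> arm_command([
  [0, 0, 0],
  [0, 0, 0],
  [0, 0, 0],
  [0, 0, 0],
  [0, 0, 0],
], spin=[0, 0, 0, 0, 0], jaw=1.2)

```text
clock: 4.15
eef_pos: [0.5027, 0.1969, 0.2531]
tool_rot: [0.103, 0.995, 0.001, 0.001]
ft_force: [-0.9, 2.6, 2.7]
grip_width: 0.0199
grasp_force: 58.6
```

>>> arm_command([
  [0, 0, 0],
  [0, 0, 0],
  [0, 0, 0],
  [0, 0, 0],
  [0, 0, 0],
], spin=[0, 0, 0, 0, 0])

```text
clock: 4.78
eef_pos: [0.5027, 0.1968, 0.253]
tool_rot: [0.103, 0.995, 0.001, 0.001]
ft_force: [0.1, 3.7, 5.3]
grip_width: 0.0201
grasp_force: 58.7
```

```bash
python3 - <<'E'
from h import *
np.set_printoptions(precision=4,suppress=True)
o=get_obs();p=o["eef_pos"]-np.array([.5148,.241,0]);e=np.array([.2047,.9788,0])
print(o["eef_pos"],"lat",p@e,"z",p[2]+grip_point_offset-.2,o["ft_force"],o["ft_torque"],o["clock"],o["grasp_force"],o["grip_width"])
print(np.hypot(p@e,p[2]+grip_point_offset-.2))
E
```

```text
[0.5027 0.1968 0.253 ] lat -0.045703427899614193 z 0.07170045146571669 [0.0997 3.654  5.3016] [ 0.7101 -0.0812 -0.0281] 4.775 58.71155083179474 0.020111590550885305
0.08502798399446401
```

```bash
cat > circ.py <<'E'
import numpy as np,sys
def rows(a,b):
    t=np.radians(np.linspace(a,b,6)); s=np.round(-8.5*np.c_[0*t,np.sin(t)-np.sin(t[0]),np.cos(t)-np.cos(t[0])],2)[1:]
    return (s+0.).tolist()
if __name__=="__main__":
    a=float(sys.argv[1]); st=float(sys.argv[2])
    for i in range(int(sys.argv[3])): print(a,a+st,rows(a,a+st)); a+=st
E
python3 circ.py 32.5 20 11
```

```text
32.5 52.5 [[0.0, -0.49, 0.34], [0.0, -0.95, 0.71], [0.0, -1.39, 1.11], [0.0, -1.8, 1.54], [0.0, -2.18, 1.99]]
52.5 72.5 [[0.0, -0.34, 0.48], [0.0, -0.65, 0.99], [0.0, -0.93, 1.52], [0.0, -1.17, 2.06], [0.0, -1.36, 2.62]]
72.5 92.5 [[0.0, -0.16, 0.57], [0.0, -0.28, 1.15], [0.0, -0.35, 1.74], [0.0, -0.39, 2.33], [0.0, -0.39, 2.93]]
92.5 112.5 [[0.0, 0.05, 0.59], [0.0, 0.13, 1.18], [0.0, 0.26, 1.76], [0.0, 0.43, 2.33], [0.0, 0.64, 2.88]]
112.5 132.5 [[0.0, 0.25, 0.54], [0.0, 0.53, 1.06], [0.0, 0.85, 1.56], [0.0, 1.2, 2.04], [0.0, 1.59, 2.49]]
132.5 152.5 [[0.0, 0.42, 0.42], [0.0, 0.86, 0.82], [0.0, 1.33, 1.18], [0.0, 1.83, 1.5], [0.0, 2.34, 1.8]]
152.5 172.5 [[0.0, 0.54, 0.26], [0.0, 1.09, 0.47], [0.0, 1.65, 0.65], [0.0, 2.23, 0.79], [0.0, 2.82, 0.89]]
172.5 192.5 [[0.0, 0.59, 0.06], [0.0, 1.18, 0.07], [0.0, 1.78, 0.05], [0.0, 2.37, -0.02], [0.0, 2.95, -0.13]]
192.5 212.5 [[0.0, 0.57, -0.15], [0.0, 1.14, -0.34], [0.0, 1.69, -0.56], [0.0, 2.22, -0.83], [0.0, 2.73, -1.13]]
212.5 232.5 [[0.0, 0.49, -0.34], [0.0, 0.95, -0.71], [0.0, 1.39, -1.11], [0.0, 1.8, -1.54], [0.0, 2.18, -1.99]]
232.5 252.5 [[0.0, 0.34, -0.48], [0.0, 0.65, -0.99], [0.0, 0.93, -1.52], [0.0, 1.17, -2.06], [0.0, 1.36, -2.62]]
```

>>> arm_command([
  [0.0, -0.49, 0.34],
  [0.0, -0.95, 0.71],
  [0.0, -1.39, 1.11],
  [0.0, -1.8, 1.54],
  [0.0, -2.18, 1.99],
], spin=[0, 0, 0, 0, 0])

```text
clock: 5.4
eef_pos: [0.4985, 0.1765, 0.2341]
tool_rot: [0.102, 0.995, 0.002, 0.001]
ft_force: [-0.5, 6.3, 8.0]
grip_width: 0.0202
grasp_force: 59.2
```

>>> arm_command([
  [0.0, -0.34, 0.48],
  [0.0, -0.65, 0.99],
  [0.0, -0.93, 1.52],
  [0.0, -1.17, 2.06],
  [0.0, -1.36, 2.62],
], spin=[0, 0, 0, 0, 0])

```text
clock: 6.02
eef_pos: [0.4956, 0.1628, 0.2079]
tool_rot: [0.103, 0.995, 0.002, 0.001]
ft_force: [-2.4, 4.6, 11.1]
grip_width: 0.0201
grasp_force: 59.3
```

Tracking well, so I'll continue.

>>> arm_command([
  [0.0, -0.16, 0.57],
  [0.0, -0.28, 1.15],
  [0.0, -0.35, 1.74],
  [0.0, -0.39, 2.33],
  [0.0, -0.39, 2.93],
], spin=[0, 0, 0, 0, 0])

```text
clock: 6.65
eef_pos: [0.4947, 0.1587, 0.1786]
tool_rot: [0.103, 0.995, 0.001, 0.001]
ft_force: [-3.0, 4.5, 12.2]
grip_width: 0.02
grasp_force: 59.3
```

>>> arm_command([
  [0.0, 0.05, 0.59],
  [0.0, 0.13, 1.18],
  [0.0, 0.26, 1.76],
  [0.0, 0.43, 2.33],
  [0.0, 0.64, 2.88],
], spin=[0, 0, 0, 0, 0])

```text
clock: 7.28
eef_pos: [0.4959, 0.1646, 0.1498]
tool_rot: [0.103, 0.995, 0.001, 0.001]
ft_force: [-3.4, 2.4, 13.7]
grip_width: 0.0199
grasp_force: 59.4
```

>>> arm_command([
  [0.0, 0.25, 0.54],
  [0.0, 0.53, 1.06],
  [0.0, 0.85, 1.56],
  [0.0, 1.2, 2.04],
  [0.0, 1.59, 2.49],
], spin=[0, 0, 0, 0, 0])

```text
clock: 7.9
eef_pos: [0.4991, 0.1796, 0.1249]
tool_rot: [0.103, 0.995, 0.0, 0.001]
ft_force: [-2.6, 2.0, 14.0]
grip_width: 0.0202
grasp_force: 59.5
```

>>> arm_command([
  [0.0, 0.42, 0.42],
  [0.0, 0.86, 0.82],
  [0.0, 1.33, 1.18],
  [0.0, 1.83, 1.5],
  [0.0, 2.34, 1.8],
], spin=[0, 0, 0, 0, 0])

```text
clock: 8.52
eef_pos: [0.5038, 0.2017, 0.1068]
tool_rot: [0.103, 0.995, -0.001, 0.001]
ft_force: [-3.2, -0.8, 13.0]
grip_width: 0.02
grasp_force: 59.6
```

>>> arm_command([
  [0.0, 0.54, 0.26],
  [0.0, 1.09, 0.47],
  [0.0, 1.65, 0.65],
  [0.0, 2.23, 0.79],
  [0.0, 2.82, 0.89],
], spin=[0, 0, 0, 0, 0])

```text
clock: 9.15
eef_pos: [0.5094, 0.2281, 0.0975]
tool_rot: [0.104, 0.995, -0.002, 0.001]
ft_force: [-2.9, -4.4, 11.3]
grip_width: 0.0199
grasp_force: 59.5
```

>>> arm_command([
  [0.0, 0.59, 0.06],
  [0.0, 1.18, 0.07],
  [0.0, 1.78, 0.05],
  [0.0, 2.37, -0.02],
  [0.0, 2.95, -0.13],
], spin=[0, 0, 0, 0, 0])

```text
clock: 9.78
eef_pos: [0.5152, 0.2557, 0.0976]
tool_rot: [0.104, 0.995, -0.003, 0.0]
ft_force: [-0.7, -6.9, 6.7]
grip_width: 0.0201
grasp_force: 59.0
```

>>> arm_command([
  [0.0, 0.57, -0.15],
  [0.0, 1.14, -0.34],
  [0.0, 1.69, -0.56],
  [0.0, 2.22, -0.83],
  [0.0, 2.73, -1.13],
], spin=[0, 0, 0, 0, 0])

```text
clock: 10.4
eef_pos: [0.5208, 0.2826, 0.1075]
tool_rot: [0.104, 0.995, -0.003, -0.0]
ft_force: [1.9, -3.9, -0.7]
grip_width: 0.02
grasp_force: 58.6
```

>>> arm_command([
  [0.0, 0.49, -0.34],
  [0.0, 0.95, -0.71],
  [0.0, 1.39, -1.11],
  [0.0, 1.8, -1.54],
  [0.0, 2.18, -1.99],
], spin=[0, 0, 0, 0, 0])

```text
clock: 11.02
eef_pos: [0.5261, 0.3075, 0.1294]
tool_rot: [0.103, 0.995, 0.0, 0.001]
ft_force: [4.3, -3.1, -0.8]
grip_width: 0.02
grasp_force: 58.7
```

>>> arm_command([
  [0.0, 0.34, -0.48],
  [0.0, 0.65, -0.99],
  [0.0, 0.93, -1.52],
  [0.0, 1.17, -2.06],
  [0.0, 1.36, -2.62],
], spin=[0, 0, 0, 0, 0])

```text
clock: 11.65
eef_pos: [0.529, 0.3212, 0.1557]
tool_rot: [0.103, 0.995, 0.001, 0.001]
ft_force: [4.1, -1.8, -1.2]
grip_width: 0.0206
grasp_force: 58.7
```

```bash
cat > fit.py <<'E'
import numpy as np
from scipy.optimize import least_squares
A=np.array([l.split() for l in open("data.txt") if l.strip()],float)
e=np.array([.2047,.9788]);P=A[:,:2]-[.5148,.241];lat=P@e;z=A[:,2]+.0187-.2
r=np.hypot(lat,z);th=np.arctan2(-lat,z);fl=A[:,3:5]@e;fz=A[:,5]
tau=.085*(fl*np.cos(th)+fz*np.sin(th))*1 # torque the hand applies = -F.t*r, t=(-cos,-sin)
s=A[:,6]
# lump at angle psi=th+phi (clockwise from top); gravity torque along +th: T sin(psi); hand = .55 s - T sin(psi)
f=lambda p: s*.55*p[3]-p[0]*np.sin(th)-p[1]*np.cos(th)+p[2]*np.sin(th)*0-tau
for free in(0,1):
    g=(lambda p:f([p[0],p[1],0,p[2] if free else 1]))
    q=least_squares(g,[.3,.3,1],loss="soft_l1",f_scale=.05).x
    T=np.hypot(q[0],q[1]);phi=np.arctan2(q[1],q[0])
    print("T",T,"phi deg",np.degrees(phi),"brake",q[2]*.55,"target crank deg",np.degrees(np.pi-phi)%360,"res",np.round(g(q),2))
print(np.c_[np.degrees(th)%360,r*1000,tau].round(2))
E
cat > data.txt <<'E'
0.4985 0.1765 0.2341 -0.5 6.3 8.0 1
0.4956 0.1628 0.2079 -2.4 4.6 11.1 1
0.4947 0.1587 0.1786 -3 4.5 12.2 1
0.4959 0.1646 0.1498 -3.4 2.4 13.7 1
0.4991 0.1796 0.1249 -2.6 2 14 1
0.5038 0.2017 0.1068 -3.2 -0.8 13 1
0.5094 0.2281 0.0975 -2.9 -4.4 11.3 1
0.5152 0.2557 0.0976 -0.7 -6.9 6.7 1
0.5208 0.2826 0.1075 1.9 -3.9 -0.7 1
0.5261 0.3075 0.1294 4.3 -3.1 -0.8 1
0.5290 0.3212 0.1557 4.1 -1.8 -1.2 1
E
python3 fit.py
```

```text
T 0.445438225532024 phi deg -173.86724001165334 brake 0.55 target crank deg 353.86724001165334 res [ 0.07 -0.02 -0.04 -0.09  0.04  0.08  0.01 -0.05  0.01  0.   -0.01]
T 0.4456867702673646 phi deg -174.0564327662465 brake 0.548793038139899 target crank deg 354.05643276624653 res [ 0.07 -0.02 -0.04 -0.09  0.04  0.08  0.01 -0.05  0.01  0.   -0.01]
[[5.1540e+01 8.4890e+01 8.5000e-01]
 [7.1710e+01 8.4750e+01 1.0000e+00]
 [9.1830e+01 8.4710e+01 1.0300e+00]
 [1.1183e+02 8.4720e+01 1.0300e+00]
 [1.3170e+02 8.4790e+01 8.1000e-01]
 [1.5134e+02 8.4900e+01 6.4000e-01]
 [1.7069e+02 8.4920e+01 5.7000e-01]
 [1.8981e+02 8.4940e+01 4.8000e-01]
 [2.0961e+02 8.4890e+01 2.8000e-01]
 [2.3240e+02 8.5070e+01 1.7000e-01]
 [2.5254e+02 8.5340e+01 1.2000e-01]]
```

Clean fit: pull 0.445 N m, brake matches the stated 0.55, and the target crank angle is about 354°. I'll keep turning the same way, which also adds data.

```bash
python3 circ.py 252.5 20.3 5
```

```text
252.5 272.8 [[0.0, 0.16, -0.58], [0.0, 0.28, -1.17], [0.0, 0.36, -1.77], [0.0, 0.39, -2.37], [0.0, 0.38, -2.97]]
272.8 293.1 [[0.0, -0.05, -0.6], [0.0, -0.14, -1.2], [0.0, -0.28, -1.78], [0.0, -0.45, -2.36], [0.0, -0.67, -2.92]]
293.1 313.40000000000003 [[0.0, -0.26, -0.55], [0.0, -0.55, -1.07], [0.0, -0.88, -1.57], [0.0, -1.24, -2.05], [0.0, -1.64, -2.51]]
313.40000000000003 333.70000000000005 [[0.0, -0.43, -0.42], [0.0, -0.89, -0.81], [0.0, -1.37, -1.17], [0.0, -1.88, -1.49], [0.0, -2.41, -1.78]]
333.70000000000005 354.00000000000006 [[0.0, -0.55, -0.25], [0.0, -1.11, -0.46], [0.0, -1.69, -0.62], [0.0, -2.28, -0.75], [0.0, -2.88, -0.83]]
```

>>> arm_command([
  [0.0, 0.16, -0.58],
  [0.0, 0.28, -1.17],
  [0.0, 0.36, -1.77],
  [0.0, 0.39, -2.37],
  [0.0, 0.38, -2.97],
], spin=[0, 0, 0, 0, 0])

```text
clock: 12.28
eef_pos: [0.5298, 0.3251, 0.1854]
tool_rot: [0.103, 0.995, 0.001, 0.001]
ft_force: [4.4, -1.3, -1.9]
grip_width: 0.02
grasp_force: 58.7
```

>>> arm_command([
  [0.0, -0.05, -0.6],
  [0.0, -0.14, -1.2],
  [0.0, -0.28, -1.78],
  [0.0, -0.45, -2.36],
  [0.0, -0.67, -2.92],
], spin=[0, 0, 0, 0, 0])

```text
clock: 12.9
eef_pos: [0.5285, 0.3187, 0.2146]
tool_rot: [0.103, 0.995, 0.001, 0.001]
ft_force: [6.1, -1.6, -1.9]
grip_width: 0.0202
grasp_force: 58.7
```

>>> arm_command([
  [0.0, -0.26, -0.55],
  [0.0, -0.55, -1.07],
  [0.0, -0.88, -1.57],
  [0.0, -1.24, -2.05],
  [0.0, -1.64, -2.51],
], spin=[0, 0, 0, 0, 0])

```text
clock: 13.52
eef_pos: [0.5251, 0.303, 0.2395]
tool_rot: [0.102, 0.995, 0.002, 0.001]
ft_force: [5.1, 0.4, -2.4]
grip_width: 0.0202
grasp_force: 58.7
```

>>> arm_command([
  [0.0, -0.43, -0.42],
  [0.0, -0.89, -0.81],
  [0.0, -1.37, -1.17],
  [0.0, -1.88, -1.49],
  [0.0, -2.41, -1.78],
], spin=[0, 0, 0, 0, 0])

```text
clock: 14.15
eef_pos: [0.5203, 0.2802, 0.2574]
tool_rot: [0.102, 0.995, 0.002, 0.001]
ft_force: [5.6, 2.3, -3.2]
grip_width: 0.0207
grasp_force: 58.7
```

>>> arm_command([
  [0.0, -0.55, -0.25],
  [0.0, -1.11, -0.46],
  [0.0, -1.69, -0.62],
  [0.0, -2.28, -0.75],
  [0.0, -2.88, -0.83],
], spin=[0, 0, 0, 0, 0])

```text
clock: 14.78
eef_pos: [0.5146, 0.2531, 0.2661]
tool_rot: [0.102, 0.995, 0.004, 0.001]
ft_force: [5.8, 4.9, -2.5]
grip_width: 0.0203
grasp_force: 58.7
```

```bash
cat >> data.txt <<'E'
0.5298 0.3251 0.1854 4.4 -1.3 -1.9 1
0.5285 0.3187 0.2146 6.1 -1.6 -1.9 1
0.5251 0.3030 0.2395 5.1 0.4 -2.4 1
0.5203 0.2802 0.2574 5.6 2.3 -3.2 1
0.5146 0.2531 0.2661 5.8 4.9 -2.5 1
E
python3 fit.py
```

```text
T 0.4453069126285957 phi deg -174.62913243521763 brake 0.55 target crank deg 354.6291324352176 res [ 0.07 -0.02 -0.03 -0.08  0.05  0.09  0.01 -0.05  0.01  0.01 -0.01 -0.05
  0.02  0.02  0.   -0.  ]
T 0.4442130922384647 phi deg -174.63802557071648 brake 0.5476708105367947 target crank deg 354.6380255707165 res [ 0.07 -0.02 -0.04 -0.09  0.04  0.09  0.01 -0.05  0.01  0.01 -0.01 -0.05
  0.02  0.02 -0.   -0.01]
[[5.1540e+01 8.4890e+01 8.5000e-01]
 [7.1710e+01 8.4750e+01 1.0000e+00]
 [9.1830e+01 8.4710e+01 1.0300e+00]
 [1.1183e+02 8.4720e+01 1.0300e+00]
 [1.3170e+02 8.4790e+01 8.1000e-01]
 [1.5134e+02 8.4900e+01 6.4000e-01]
 [1.7069e+02 8.4920e+01 5.7000e-01]
 [1.8981e+02 8.4940e+01 4.8000e-01]
 [2.0961e+02 8.4890e+01 2.8000e-01]
 [2.3240e+02 8.5070e+01 1.7000e-01]
 [2.5254e+02 8.5340e+01 1.2000e-01]
 [2.7275e+02 8.5490e+01 1.6000e-01]
 [2.9289e+02 8.5600e+01 1.4000e-01]
 [3.1283e+02 8.5620e+01 2.3000e-01]
 [3.3257e+02 8.5740e+01 3.8000e-01]
 [3.5208e+02 8.5620e+01 5.3000e-01]]
```

>>> arm_command([
  [0, 0, 0],
  [0, 0, 0],
  [0, 0, 0],
  [0, 0, 0],
  [0, 0, 0],
], spin=[0, 0, 0, 0, 0])

```text
clock: 15.4
eef_pos: [0.5143, 0.2516, 0.2661]
tool_rot: [0.102, 0.995, 0.002, 0.001]
ft_force: [4.2, 2.3, 0.7]
grip_width: 0.0205
grasp_force: 59.0
```

```bash
python3 -c "
from workcell import *
print(job_done())"
```

```text
the job is handed in; nothing more can be done
None
```

The job is handed in, result not reported: I turned the crank about 320° by its handle and felt the heavy side (about 0.445 N m). It now points about 2° from straight down by that measurement, with the gripper still holding the handle still and no bystander approached.

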